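# Pin the board housing to its assembly cradle

## Task

The grey board housing is pinned to its cradle by the black pin at one ear only. Take the red-handled pin out of the white pin rack, lower it without dropping it through the empty brass eyelet in the housing's other ear until its collar rests on the brass, and let go. Leave the blue and yellow pins in the rack.

Things in the scene. Friction and masses are not known exactly. Their poses are not given: they have to be found in the camera images.
- red_pin: Pin to use, 112 mm tall, 0.12 kg: steel shank 10 mm thick, 60 mm long (last 10 mm tapered); on it a collar 36 mm wide, 6 mm thick; on that a round red handle 24 mm wide, 46 mm tall. Starts upright, loose in any of the rack's three holes, collar on the rack's top. Origin: centre of the shank's lower end, 60 mm below the collar's underside; z up the pin. At the start x is square to the row of pins, y along it.
- blue_pin: Bystander in the rack: the same pin with a blue handle and a 6 mm shank; same origin and axes. The rack is a fixed white plastic block, 60 x 230 mm, 72 mm high, with three 18 mm holes, 62 mm deep, in a row 75 mm apart.
- yellow_pin: Bystander in the rack: the same pin with a yellow handle and an 8 mm shank; same origin and axes.
- eyelet (a point): Centre of the top face of the empty eyelet, 76 mm above the bench: fixed brass bushing 44 mm wide with a vertical through hole 22 mm wide, 16 mm deep, in one of the housing's two ears (either one); z up. Below it is free down to the cradle's plate, 12 mm above the bench. Nothing of the housing is higher, except the fixed black-handled pin in the other ear, 184 mm away, which reaches 52 mm above.
There are look-alikes about, which are no part of the job. What is shaped like the red_pin but green is not meant.

How it is judged:
At the end, for the whole second after the job is handed in: The red pin stands still and upright (within 10 degrees) through the brass eyelet, its shank end within 12 mm of the eyelet's axis and its collar down on the brass (within 4 mm), released (horizontal distance between red_pin and eyelet below 0.012 m and z of red_pin in the frame of eyelet below -0.056 m and angle between red_pin's own z axis and vertical below 0.175 rad and linear speed of red_pin below 0.02 m/s); the robot touches nothing.
It fails at once if the red pin is let go or dropped with its shank end still 40 mm or more above the work surface (25 mm short of home) (height (world z) of red_pin above 0.04 m and contact force between the fingers and red_pin below 0.05 N).
It fails at once if the blue pin is moved by more than 20 mm (distance of blue_pin from where it was at the start of the episode above 0.02 m).
It fails at once if the yellow pin is moved by more than 20 mm (distance of yellow_pin from where it was at the start of the episode above 0.02 m).
It also fails if it takes over 38 s, if anything falls off the work surface, if the arm or the gripper's body presses on something with over 40 N, if the wrist force passes 120 N, or if a joint passes its speed limit or range.

## Robot

A 7-joint arm with a two-finger parallel gripper is mounted at the origin on the work surface. World frame = base frame: x ahead of the robot, y to its left, z up, the work surface at z = 0. Lengths are in m, angles in rad, forces in N, time in s.
With the tool pointing down it reaches from about 0.4 to 0.925 m from the base axis. Payload 4.1 kg.
Tool frame: the origin (TCP) lies midway between the tips of the shut fingers; the grasp point (between the pads) lies 19 mm behind it (env.tcp_to_grasp is the distance from the TCP to the grasp point, in m); z points along the fingers, y is the line along which they close (so a half turn about z gives the same grasp; the last joint's range is limited). The gripper opens to 85 mm and grips with 20 to 120 N. Pads are 22 mm wide; open, the fingers measure 114 mm over their backs; the gripper's body (76 mm by 85 mm) begins 54 mm behind the grasp point. The pads swing forward as they close: fully open they stand 13 mm farther back than shut.
Start: joints at [1.069, 0.398, 0.045, 1.537, -0.019, 1.207, -0.051], TCP at [0.255, -0.598, 0.205] pointing down, gripper open.
Joint ranges: [-2.82, 2.82], [-0.49, 2.23], [-1.37, 1.46], [0, 2.46], [-1.36, 4.5], [0.23, 2], [-2.94, 2.94]. Speed limits (rad/s): [2.57, 2.57, 3.14, 3.14, 3.14, 3.14, 3.14].

## Interface

Orientations are given as a rotation vector (axis times angle).
In Python, from station import env gives the robot as it stands.
- The arm moves only by the tool play_rows, never from a script. Its argument "deltas" is one flat list of numbers, 7 for each row, row after row: the shift along the tool's x, y, z in m, then the turn, a rotation vector about the tool's x, y, z in rad, then the gripper command: -1 is fully open, 1 is shut, values between are in proportion. A call has 1 to 5 rows; each row shifts and turns the commanded pose from where the row before left it, along the tool's axes as they then stand; what a row does not reach is not made up. A row lasts 1/8 s, in which the tool goes at most 62.5 mm and 10.7 degrees, less where a joint would pass 70% of its speed; a pose out of reach is approached as far as the arm can. A call is refused whole if a number of a shift passes 0.0625 or a number of a turn 0.188, either way. A call with a gripper value outside its range is refused whole. The fingers move at their own pace and stop on an object; "newtons" is the grip in N (left out, the last holds). Time passes only in rows, so rows that do not move let the fingers close. It gives the time, the measured TCP pose, the force, the opening and the grip force at its end, in the units of the state.
- env.read_state(): the state, without advancing time (a new reading comes with each control period).
- env.get_image(name): name is "scene" or "top"; returns the picture (384x512x3 uint8, blue, green, red); there is no depth.
- env.camera_model(name): a dict with "vfov" (degrees; the focal length in pixels is half the picture's height over the tangent of half this angle, whatever the lens; pixels are square), "cx", "cy" (the principal point, pixels), "view" (4x4, takes a point from world to camera coordinates). Camera axes: x right, y down, z forward; pixel columns grow to the right and rows downward; lengths in m; the calibration is good to about 2 mm. A picture is of the moment at which its call begins. camera_model takes no time and is no camera call.
- env.job_done(): hands the job in; it is judged then, once.
The state is a dict: "t": time; "joint_positions": joint angles; "joint_vel": joint speeds; "joint_efforts": joint torques, N m; "ee_pos": TCP position; "eef_rot": TCP orientation; "contact_force": force on the tool from outside, world axes, zero at the start; "ft_torque": the same for the moment, N m; "finger_gap": opening from 0.0 (shut) to 1.0 (fully open); "gripper_force": force on a finger pad.
Only numpy, scipy, OpenCV 4.12 (cv2) and the standard library are available. Lean on these libraries where they do the work, as an engineer would, in place of code of your own. Each camera call takes 0.05 s, during which the arm holds its last target. There are 200 camera calls.

## Working session

There is one attempt and no reset: what is moved stays moved. The work goes in short steps, Python scripts to look and compute and a tool call to move; the robot and the scene stay as the last step left them, time stands still between calls to the robot, and variables do not carry over. Pictures are saved under pics/ and viewed, at most 10 in all, crops included, and the job is handed in when it is done.

Besides the shell and the picture viewer there is one more tool, called after "Call:" as name(argument=value, ...), one argument or row to a line, values as JSON. play_rows: Moves the arm, as the interface text tells. Its arguments: {"type":"object","properties":{"deltas":{"type":"array"},"newtons":{"type":"number"}},"required":["deltas"]}

```bash
mkdir -p pics; cat > h.py <<'E'
import numpy as np,cv2
from station import env
from scipy.spatial.transform import Rotation as R
def ray(name,u,v,z):
    m=env.camera_model(name);f=192/np.tan(np.radians(m['vfov'])/2);V=np.array(m['view'])
    d=V[:3,:3].T@np.array([(u-m['cx'])/f,(v-m['cy'])/f,1]);c=-V[:3,:3].T@V[:3,3]
    return c+d*(z-c[2])/d[2]
def proj(name,p):
    m=env.camera_model(name);f=192/np.tan(np.radians(m['vfov'])/2);V=np.array(m['view'])
    q=V[:3,:3]@np.array(p)+V[:3,3];return q[0]/q[2]*f+m['cx'],q[1]/q[2]*f+m['cy']
E
python3 - <<'E'
from h import *
a=env.get_image('scene');b=env.get_image('top')
cv2.imwrite('pics/s0.png',a);cv2.imwrite('pics/t0.png',b)
for n in('scene','top'):
    m=env.camera_model(n);V=np.array(m['view']);print(m['vfov'],m['cx'],m['cy'],-V[:3,:3].T@V[:3,3],V[2,:3],{k:m[k] for k in m if k not in('view',)})
s=env.read_state();print(s)
E
```

```text
46.333575853712574 267.06239737809227 176.0056026882055 [ 1.07034967 -0.18200376  0.77810351] [-0.5386266   0.24271036 -0.80682902] {'vfov': 46.333575853712574, 'cx': 267.06239737809227, 'cy': 176.0056026882055}
42.96035077223352 250.02986093380184 183.82379050711026 [0.39411282 0.03043324 1.0532476 ] [ 0.21607154 -0.02095466 -0.97615265] {'vfov': 42.96035077223352, 'cx': 250.02986093380184, 'cy': 183.82379050711026}
{'t': 0.1, 'joint_positions': array([ 1.0690397 ,  0.39911501,  0.04505152,  1.53775246, -0.01868173,
        1.20693622, -0.05068544]), 'joint_vel': array([-6.79165078e-04, -1.30842747e-03, -1.33769952e-03, -6.15148761e-05,
       -1.03199214e-03, -2.18622318e-04,  5.89905315e-04]), 'joint_efforts': array([ 3.95494557e-03, -4.76257432e+01,  1.37067698e+00, -2.54949796e+01,
        1.20192737e-02,  5.08606463e-03,  1.18243472e-05]), 'ee_pos': array([ 0.25453034, -0.59741018,  0.20387037]), 'eef_rot': array([-3.07638540e+00, -6.28220751e-01,  7.85089645e-04]), 'contact_force': array([ 0.14716826,  0.08194535, -0.02400714]), 'ft_torque': array([-0.00355474,  0.02700387,  0.0433162 ]), 'gripper_force': 0.0, 'finger_gap': 1.000090484500925}
```

View pics/s0.png

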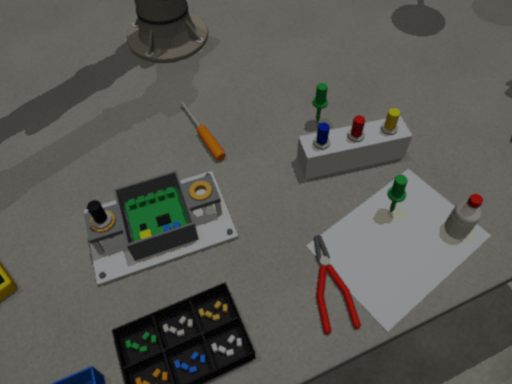

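View pics/t0.png

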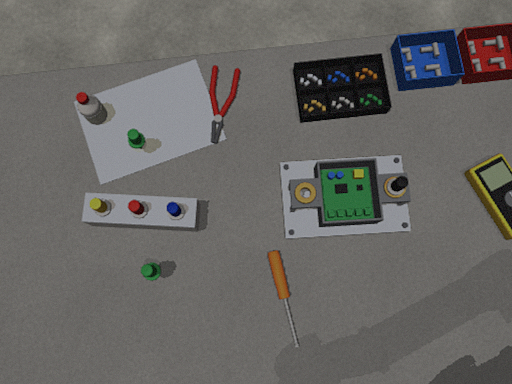

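Scene view: rack with blue (322,133), red (358,126) and yellow (392,120) pins. There are green look-alikes at (320,97) and (399,188). The empty eyelet is at (201,190), and the black pin stands in the other ear at (97,212). Top view: yellow (98,206), red (136,207), blue (174,210), empty eyelet (305,193), black pin (397,185). I take the red-handled pin in the middle hole of the white rack. The red-capped bottle and the green pins don't fit the description.

```bash
python3 - <<'E'
from h import *
a=cv2.imread('pics/s0.png');b=cv2.imread('pics/t0.png')
A=cv2.resize(a[75:185,280:430],None,fx=2.6,fy=2.6,interpolation=2)
B=cv2.resize(b[170:240,70:215],None,fx=2.6,fy=2.6,interpolation=2)
C=cv2.resize(b[145:240,275:415],None,fx=2.6,fy=2.6,interpolation=2)
D=cv2.resize(a[160:290,70:240],None,fx=2.2,fy=2.2,interpolation=2)
o=np.zeros((590,800,3),np.uint8)
for im,(y,x) in((A,(0,0)),(B,(0,400)),(C,(300,400)),(D,(300,0))): h,w=im.shape[:2];h=min(h,590-y);w=min(w,800-x);o[y:y+h,x:x+w]=im[:h,:w]
cv2.imwrite('pics/c0.png',o)
# handle centroids
def cen(im,box,f):
    x0,y0,x1,y1=box;s=im[y0:y1,x0:x1].astype(int);m=f(s[...,0],s[...,1],s[...,2]);ys,xs=np.nonzero(m);return xs.mean()+x0,ys.mean()+y0,len(xs)
red=lambda B,G,R:(R>90)&(G<60)&(B<60);blu=lambda B,G,R:(B>70)&(R<60)&(G<70);yel=lambda B,G,R:(R>100)&(G>100)&(B<60)
for n,im,bx in(('top',b,[(70,180,120,230),(115,180,155,230),(155,180,200,230)]),('scene',a,[(380,100,410,140),(345,105,375,145),(310,115,335,155)])):
    for f,x in zip((yel,red,blu),bx):
        c=cen(im,x,f);print(n,c,ray(n,c[0],c[1],.101).round(4))
for n,u,v in(('top',305,193),('top',395,186.5),('scene',201,190),('scene',103,221)): print(n,ray(n,u,v,.076).round(4))
E
```

```text
top (np.float64(94.88372093023256), np.float64(203.18604651162792), 86) [0.6009 0.3203 0.101 ]
top (np.float64(133.70833333333334), np.float64(205.30208333333334), 96) [0.5879 0.2439 0.101 ]
top (np.float64(171.9903846153846), np.float64(207.55769230769232), 104) [0.5747 0.1689 0.101 ]
scene (np.float64(393.97014925373134), np.float64(111.97014925373134), 67) [0.5776 0.3311 0.101 ]
scene (np.float64(359.19718309859155), np.float64(119.08450704225352), 71) [0.5649 0.2545 0.101 ]
scene (np.float64(323.3734939759036), np.float64(126.19277108433735), 83) [0.5516 0.1779 0.101 ]
top [ 0.5785 -0.0999  0.076 ]
top [ 0.571  -0.2847  0.076 ]
scene [ 0.5795 -0.0984  0.076 ]
scene [ 0.5702 -0.2824  0.076 ]
```

View pics/c0.png

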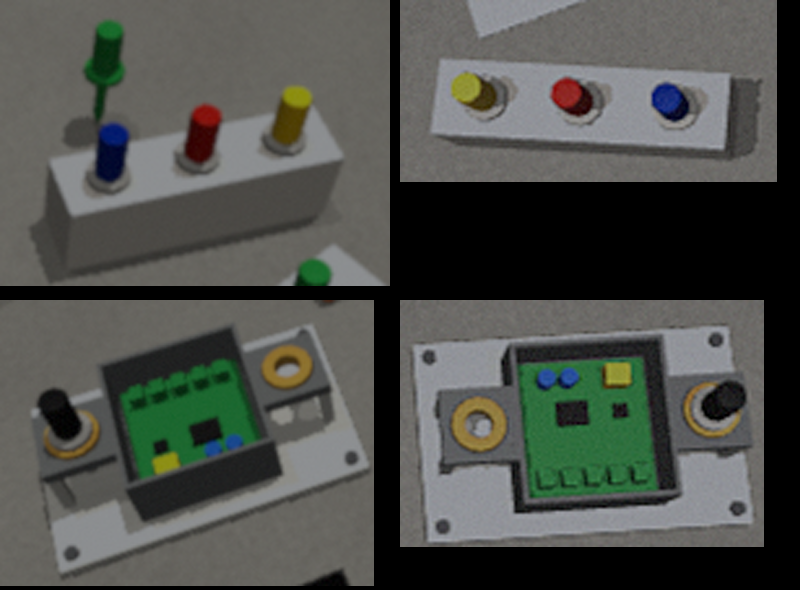

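The enlarged crop confirms it: red-handled pin in the middle hole of the rack, and the empty brass eyelet with its open hole in the rack-side ear. The black pin is in the other ear. The two views' red centroids differ, so I'll triangulate.

```bash
cat >> h.py <<'E'
def tri(pt,ps):
    A=[];B=[]
    for n,(u,v) in(('top',pt),('scene',ps)):
        a=ray(n,u,v,0);c=ray(n,u,v,.5);d=(c-a)/np.linalg.norm(c-a);P=np.eye(3)-np.outer(d,d);A.append(P);B.append(P@a)
    return np.linalg.lstsq(np.vstack(A),np.hstack(B),rcond=None)[0]
def togo(x,y,z):
    s=env.read_state();M=R.from_rotvec(s['eef_rot']).as_matrix()
    print('tool',(M.T@(np.array([x,y,z])-s['ee_pos'])).round(4),'ytool',M[:,1].round(3),'ztool',M[:,2].round(3),'pos',s['ee_pos'].round(4))
E
python3 - <<'E'
from h import *
for pt,ps in(((94.9,203.2),(394,112)),((133.7,205.3),(359.2,119.1)),((172,207.6),(323.4,126.2))): print(tri(pt,ps).round(4))
print('eye',tri((304.8,192.6),(200.6,190.4)).round(4))
# collars (centre of visible disc) from crops, z=.078
for n,p in(('top',(70+481/2.6,0)),):pass
for q in((484,97),(578,102),(676,107)): print('collar top',ray('top',70+(q[0]-400)/2.6,170+q[1]/2.6,.078).round(4))
for q in((285,140),(199,156),(109,175)): print('collar scene',ray('scene',280+q[0]/2.6,75+q[1]/2.6,.078).round(4))
togo(.58,.247,.2)
E
```

```text
[0.5955 0.3127 0.1255]
[0.583  0.2387 0.1253]
[0.57   0.1653 0.125 ]
eye [ 0.5796 -0.0995  0.0754]
collar top [0.5957 0.3127 0.078 ]
collar top [0.5834 0.24   0.078 ]
collar top [0.5707 0.1644 0.078 ]
collar scene [0.5982 0.3126 0.078 ]
collar scene [0.5841 0.2407 0.078 ]
collar scene [0.5718 0.166  0.078 ]
tool [ 0.6305 -0.6492  0.0049] ytool [ 0.392 -0.92  -0.002] ztool [-0.001  0.002 -1.   ] pos [ 0.2545 -0.5974  0.2039]
```

Call:
play_rows(
  deltas=[0.01, 0, 0, 0, 0, -0.166, -1, 0.01, 0, 0, 0, 0, -0.166, -1, 0.01, 0, 0, 0, 0, -0.166, -1, 0.01, 0, 0, 0, 0, -0.166, -1, 0.01, 0, 0, 0, 0, -0.166, -1],
)

```text
t: 0.72
ee_pos: [0.291, -0.5648, 0.2041]
eef_rot: [-2.557, -1.823, -0.0]
contact_force: [0.2, -0.8, -0.7]
finger_gap: 0.999
gripper_force: 0.0
```

Call:
play_rows(
  deltas=[0.01, 0, 0, 0, 0, -0.166, -1, 0, 0, 0, 0, 0, 0, -1],
)

```text
t: 0.98
ee_pos: [0.2946, -0.5551, 0.2044]
eef_rot: [-2.404, -2.021, -0.001]
contact_force: [-0.4, -0.5, -0.5]
finger_gap: 1.003
gripper_force: 0.0
```

```bash
python3 -c "
from h import *
togo(.5835,.2395,.19)"
```

```text
tool [0.8324 0.1482 0.0152] ytool [ 0.985 -0.172 -0.   ] ztool [-0.     0.001 -1.   ] pos [ 0.2946 -0.5551  0.2044]
```

Call:
play_rows(
  deltas=[0.045, 0.008, 0, 0, 0, 0, -1, 0.045, 0.008, 0, 0, 0, 0, -1, 0.045, 0.008, 0, 0, 0, 0, -1, 0.045, 0.008, 0, 0, 0, 0, -1, 0.045, 0.008, 0, 0, 0, 0, -1],
)

```text
t: 1.6
ee_pos: [0.3723, -0.3403, 0.2048]
eef_rot: [2.408, 2.017, -0.0]
contact_force: [0.6, -0.5, -0.7]
finger_gap: 0.999
gripper_force: 0.0
```

Call:
play_rows(
  deltas=[0.045, 0.008, 0, 0, 0, 0, -1, 0.045, 0.008, 0, 0, 0, 0, -1, 0.045, 0.008, 0, 0, 0, 0, -1, 0.045, 0.008, 0, 0, 0, 0, -1, 0.045, 0.008, 0, 0, 0, 0, -1],
)

```text
t: 2.22
ee_pos: [0.4505, -0.1255, 0.2049]
eef_rot: [2.408, 2.017, 0.0]
contact_force: [-0.1, -0.9, 0.0]
finger_gap: 1.001
gripper_force: 0.0
```

Call:
play_rows(
  deltas=[0.045, 0.008, 0, 0, 0, 0, -1, 0.045, 0.008, 0, 0, 0, 0, -1, 0.045, 0.008, 0, 0, 0, 0, -1, 0.045, 0.008, 0, 0, 0, 0, -1, 0.045, 0.008, 0, 0, 0, 0, -1],
)

```text
t: 2.85
ee_pos: [0.5287, 0.0892, 0.2047]
eef_rot: [2.408, 2.017, 0.0]
contact_force: [1.2, -0.5, 0.3]
finger_gap: 1.002
gripper_force: 0.0
```

Call:
play_rows(
  deltas=[0.045, 0.008, 0, 0, 0, 0, -1, 0.045, 0.008, 0, 0, 0, 0, -1, 0.045, 0.008, 0, 0, 0, 0, -1, 0.022, 0.004, 0, 0, 0, 0, -1, 0, 0, 0, 0, 0, 0, -1],
)

```text
t: 3.48
ee_pos: [0.5823, 0.2402, 0.2042]
eef_rot: [-2.403, -2.022, 0.0]
contact_force: [-0.6, -0.2, 0.8]
finger_gap: 1.0
gripper_force: 0.0
```

```bash
python3 -c "
from h import *
togo(.5835,.2395,.09)
cv2.imwrite('pics/t1.png',cv2.resize(env.get_image('top')[150:260,60:230],None,fx=3,fy=3))"
```

```text
tool [-0.0005  0.0014  0.1142] ytool [ 0.985 -0.171 -0.001] ztool [-0.001  0.001 -1.   ] pos [0.5823 0.2402 0.2042]
```

View pics/t1.png

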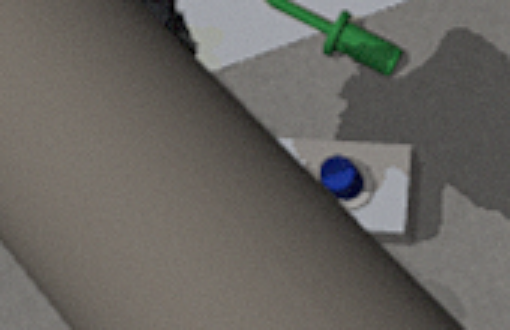

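The top view is blocked by the arm, and a green look-alike now seems to be lying at about (182,163). I'll check the scene view.

```bash
python3 -c "
from h import *
cv2.imwrite('pics/s1.png',cv2.resize(env.get_image('scene')[50:250,270:490],None,fx=2.7,fy=2.7))"
```

```text
(no output)
```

View pics/s1.png

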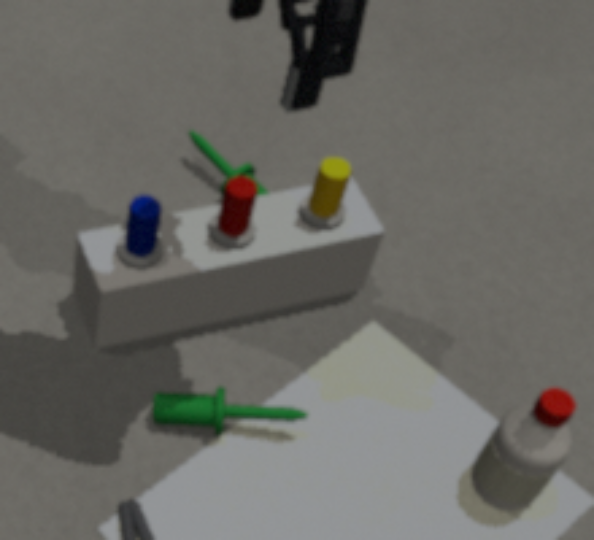

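The red pin still stands in the middle hole at crop (238,205). Both green look-alikes have toppled on their own, clear of the path. Now descending onto the handle.

Call:
play_rows(
  deltas=[0, 0.0014, 0.03, 0, 0, 0, -1, 0, 0, 0.03, 0, 0, 0, -1, 0, 0, 0.03, 0, 0, 0, -1, 0, 0, 0.025, 0, 0, 0, -1, 0, 0, 0, 0, 0, 0, -1],
)

```text
t: 4.2
ee_pos: [0.5826, 0.2349, 0.0878]
eef_rot: [2.407, 2.019, -0.008]
contact_force: [-0.8, 0.5, 0.2]
finger_gap: 1.001
gripper_force: 0.0
```

Call:
play_rows(
  deltas=[0, 0, 0, 0, 0, 0, 0.3, 0, 0, 0, 0, 0, 0, 0.4, 0, 0, 0, 0, 0, 0, 0.5, 0, 0, 0, 0, 0, 0, 1, 0, 0, 0, 0, 0, 0, 1],
  newtons=40,
)

```text
t: 4.82
ee_pos: [0.5841, 0.2387, 0.0907]
eef_rot: [2.404, 2.022, 0.002]
contact_force: [-1.8, 0.2, 5.5]
finger_gap: 0.248
gripper_force: 39.2
```

Call:
play_rows(
  deltas=[0, 0, 0, 0, 0, 0, 1, 0, 0, 0, 0, 0, 0, 1, 0, 0, 0, 0, 0, 0, 1],
)

```text
t: 5.2
ee_pos: [0.5841, 0.2388, 0.0907]
eef_rot: [2.404, 2.023, 0.002]
contact_force: [-1.4, -0.7, 5.4]
finger_gap: 0.255
gripper_force: 39.2
```

Call:
play_rows(
  deltas=[0, 0, -0.01, 0, 0, 0, 1, 0, 0, -0.02, 0, 0, 0, 1, 0, 0, -0.025, 0, 0, 0, 1, 0, 0, -0.025, 0, 0, 0, 1, 0, 0, -0.025, 0, 0, 0, 1],
  newtons=60,
)

```text
t: 5.82
ee_pos: [0.584, 0.2383, 0.1968]
eef_rot: [2.404, 2.022, 0.002]
contact_force: [0.2, -0.1, -0.8]
finger_gap: 0.235
gripper_force: 58.7
```

Call:
play_rows(
  deltas=[0, 0, -0.02, 0, 0, 0, 1, 0, 0, -0.015, 0, 0, 0, 1, 0, 0, 0, 0, 0, 0, 1],
)

```text
t: 6.2
ee_pos: [0.5843, 0.2386, 0.2311]
eef_rot: [2.403, 2.022, 0.003]
contact_force: [-0.8, 0.0, -1.3]
finger_gap: 0.234
gripper_force: 58.8
```

```bash
python3 -c "
from h import *
togo(.5795,-.0995,.23)
cv2.imwrite('pics/s2.png',cv2.resize(env.get_image('scene')[50:250,270:490],None,fx=2.7,fy=2.7))"
```

```text
tool [-0.334   0.0531  0.0008] ytool [ 0.985 -0.171  0.002] ztool [ 0.002  0.001 -1.   ] pos [0.5843 0.2386 0.2311]
```

View pics/s2.png

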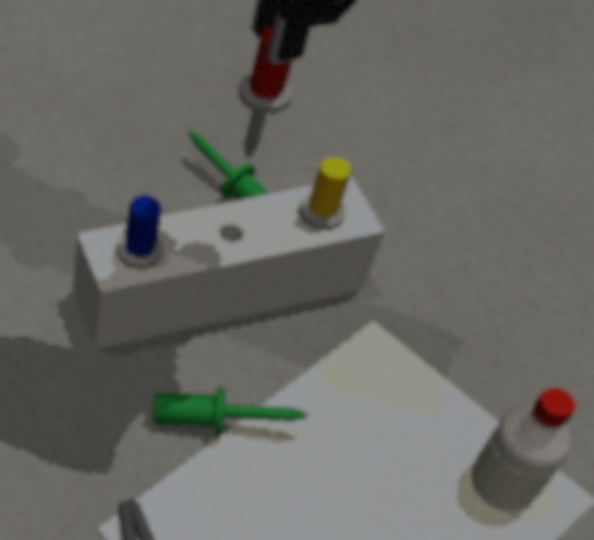

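Red pin is held upright (tip near crop (250,152)), its hole is empty, and blue and yellow are undisturbed. Carrying it above the eyelet.

Call:
play_rows(
  deltas=[-0.02, 0.003, 0, 0, 0, 0, 1, -0.034, 0.005, 0, 0, 0, 0, 1, -0.034, 0.006, 0, 0, 0, 0, 1, -0.034, 0.006, 0, 0, 0, 0, 1, -0.034, 0.006, 0, 0, 0, 0, 1],
)

```text
t: 6.88
ee_pos: [0.5818, 0.0767, 0.2287]
eef_rot: [-2.405, -2.02, 0.004]
contact_force: [1.0, -1.0, -0.6]
finger_gap: 0.237
gripper_force: 58.8
```

Call:
play_rows(
  deltas=[-0.034, 0.005, 0, 0, 0, 0, 1, -0.034, 0.005, 0, 0, 0, 0, 1, -0.034, 0.005, 0, 0, 0, 0, 1, -0.034, 0.005, 0, 0, 0, 0, 1, -0.025, 0.004, 0, 0, 0, 0, 1],
)

```text
t: 7.5
ee_pos: [0.5771, -0.0866, 0.2286]
eef_rot: [-2.407, -2.018, 0.004]
contact_force: [-0.3, 0.8, -0.6]
finger_gap: 0.238
gripper_force: 58.8
```

Call:
play_rows(
  deltas=[-0.017, 0.003, 0.02, 0, 0, 0, 1, 0, 0, 0.02, 0, 0, 0, 1, 0, 0, 0.01, 0, 0, 0, 1, 0, 0, 0, 0, 0, 0, 1, 0, 0, 0, 0, 0, 0, 1],
)

```text
t: 8.12
ee_pos: [0.5793, -0.0995, 0.1802]
eef_rot: [2.403, 2.023, 0.001]
contact_force: [0.4, 0.2, 0.0]
finger_gap: 0.234
gripper_force: 58.8
```

```bash
python3 -c "
from h import *
togo(.5795,-.0995,.18)
a=env.get_image('scene')[110:250,90:290];b=env.get_image('top')[130:250,240:420]
o=np.zeros((580,800,3),np.uint8);o[:420,:400]=0
A=cv2.resize(a,None,fx=4,fy=4,interpolation=2);cv2.imwrite('pics/s3.png',A);cv2.imwrite('pics/t3.png',cv2.resize(b,None,fx=4,fy=4))
print(proj('scene',(.5795,-.0995,.076)))"
```

```text
tool [0.     0.0002 0.0002] ytool [ 0.985 -0.17   0.001] ztool [ 0.001 -0.    -1.   ] pos [ 0.5793 -0.0995  0.1802]
(np.float64(200.44875030978716), np.float64(190.18770033646064))
```

View pics/s3.png

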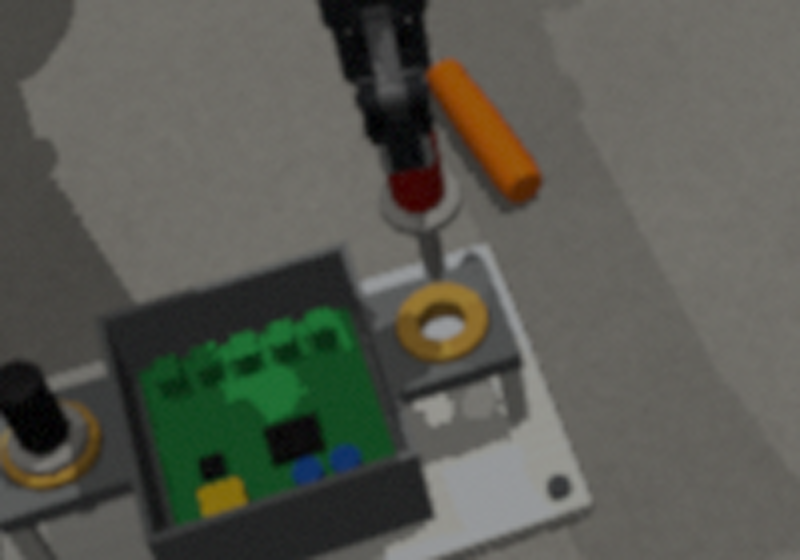

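Tip at image (198.5,179.5), collar centre at about (195,159); the eyelet hole is at crop (442,322), which is image (200.5,190.5).

```bash
python3 -c "
from h import *
for z in(.1013,.105): print('tip',ray('scene',198.5,179.3,z).round(4))
print('collar',ray('scene',195,159.3,.164).round(4), proj('scene',(.5795,-.0995,.1013)))
print('hole',ray('scene',200.4,190.4,.076).round(4))"
```

```text
tip [ 0.5724 -0.0976  0.1013]
tip [ 0.5752 -0.098   0.105 ]
collar [ 0.5753 -0.0967  0.164 ] (np.float64(198.77835542956257), np.float64(182.46088303814477))
hole [ 0.5799 -0.0997  0.076 ]
```

Call:
play_rows(
  deltas=[0, 0.002, 0.01, 0, 0, 0, 1, 0, 0.001, 0.008, 0, 0, 0, 1, 0, 0, 0, 0, 0, 0, 1],
)

```text
t: 8.6
ee_pos: [0.581, -0.1004, 0.1606]
eef_rot: [-2.403, -2.022, 0.002]
contact_force: [0.8, -0.1, -0.9]
finger_gap: 0.239
gripper_force: 58.8
```

```bash
python3 -c "
from h import *
togo(.5795,-.0995,.18)
a=env.get_image('scene')[145:215,160:240];b=env.get_image('top')[150:230,250:360]
A=cv2.resize(a,(480,420),interpolation=2);B=cv2.resize(b,(320,233),interpolation=2);o=np.zeros((420,800,3),np.uint8);o[:,:480]=A;o[:233,480:]=B
cv2.imwrite('pics/s4.png',o)"
```

```text
tool [ 0.0007 -0.0017 -0.0194] ytool [ 0.985 -0.171 -0.002] ztool [-0.002  0.    -1.   ] pos [ 0.581  -0.1004  0.1606]
```

View pics/s4.png

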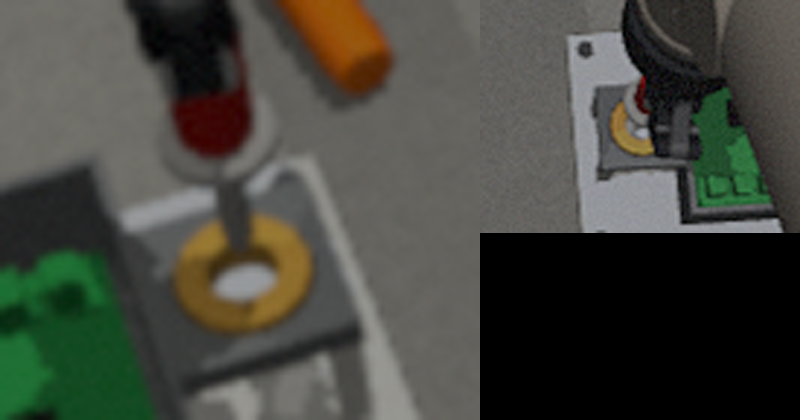

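Tip at image (199.7,186.7) and hole at (200.5,190.8): the tip sits about 0–4 mm short in x, within the 6 mm clearance. I'll split the difference and lower gently, watching the force.

Call:
play_rows(
  deltas=[0, 0.002, 0, 0, 0, 0, 1, 0, 0, 0.004, 0, 0, 0, 1, 0, 0, 0.005, 0, 0, 0, 1, 0, 0, 0.005, 0, 0, 0, 1, 0, 0, 0, 0, 0, 0, 1],
)

```text
t: 9.32
ee_pos: [0.5833, -0.1008, 0.1471]
eef_rot: [-2.403, -2.022, 0.001]
contact_force: [0.3, 0.1, -0.2]
finger_gap: 0.236
gripper_force: 58.8
```

Call:
play_rows(
  deltas=[0, 0, 0.006, 0, 0, 0, 1, 0, 0, 0.006, 0, 0, 0, 1, 0, 0, 0.006, 0, 0, 0, 1, 0, 0, 0, 0, 0, 0, 1],
)

```text
t: 9.82
ee_pos: [0.5832, -0.1008, 0.129]
eef_rot: [-2.403, -2.022, 0.002]
contact_force: [-0.5, -0.0, -0.6]
finger_gap: 0.236
gripper_force: 58.8
```

```bash
python3 -c "
from h import *
a=env.get_image('scene')[145:215,160:240]
cv2.imwrite('pics/s5.png',cv2.resize(a,(480,420),interpolation=2))"
```

```text
(no output)
```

View pics/s5.png

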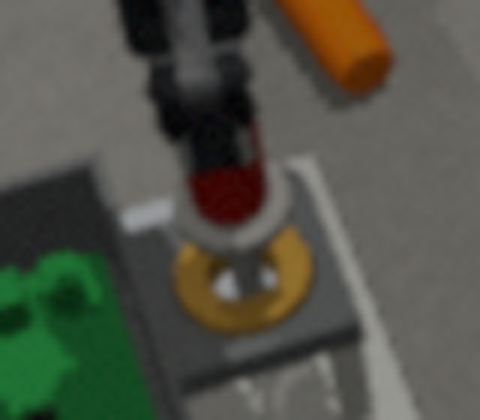

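The shank is inside the hole (crop (248,275)), with no contact force. Lowering until the collar seats.

Call:
play_rows(
  deltas=[0, 0, 0.006, 0, 0, 0, 1, 0, 0, 0.006, 0, 0, 0, 1, 0, 0, 0.006, 0, 0, 0, 1, 0, 0, 0.006, 0, 0, 0, 1, 0, 0, 0, 0, 0, 0, 1],
)

```text
t: 10.5
ee_pos: [0.5833, -0.1008, 0.1051]
eef_rot: [-2.403, -2.022, 0.001]
contact_force: [0.1, -0.6, -1.2]
finger_gap: 0.234
gripper_force: 58.8
```

Call:
play_rows(
  deltas=[0, 0, 0.003, 0, 0, 0, 1, 0, 0, 0.003, 0, 0, 0, 1, 0, 0, 0.002, 0, 0, 0, 1, 0, 0, 0, 0, 0, 0, 1],
)

```text
t: 11.0
ee_pos: [0.5836, -0.1008, 0.0976]
eef_rot: [-2.404, -2.022, 0.0]
contact_force: [0.6, 0.8, -2.2]
finger_gap: 0.239
gripper_force: 58.8
```

Call:
play_rows(
  deltas=[0, 0, 0.002, 0, 0, 0, 1, 0, 0, 0.001, 0, 0, 0, 1, 0, 0, 0, 0, 0, 0, 1],
)

```text
t: 11.38
ee_pos: [0.5838, -0.1008, 0.095]
eef_rot: [2.404, 2.022, -0.0]
contact_force: [-0.7, 0.2, -0.3]
finger_gap: 0.236
gripper_force: 58.9
```

Call:
play_rows(
  deltas=[0, 0, 0.001, 0, 0, 0, 1, 0, 0, 0.001, 0, 0, 0, 1, 0, 0, 0, 0, 0, 0, 1],
)

```text
t: 11.75
ee_pos: [0.584, -0.1007, 0.0948]
eef_rot: [2.404, 2.022, -0.001]
contact_force: [-4.8, 0.2, 11.7]
finger_gap: 0.231
gripper_force: 60.2
```

Seated: contact at TCP z = 0.0948, as predicted (0.0947), with an upward reaction of 12 N. Releasing.

Call:
play_rows(
  deltas=[0, 0, 0, 0, 0, 0, 0.3, 0, 0, 0, 0, 0, 0, 0, 0, 0, 0, 0, 0, 0, -0.5, 0, 0, 0, 0, 0, 0, -1, 0, 0, 0, 0, 0, 0, -1],
)

```text
t: 12.38
ee_pos: [0.5838, -0.1008, 0.0927]
eef_rot: [-2.404, -2.022, 0.0]
contact_force: [0.6, -0.8, -0.3]
finger_gap: 1.0
gripper_force: 0.0
```

Call:
play_rows(
  deltas=[0, 0, 0, 0, 0, 0, -1, 0, 0, -0.01, 0, 0, 0, -1, 0, 0, -0.03, 0, 0, 0, -1, 0, 0, -0.04, 0, 0, 0, -1, 0, 0, -0.04, 0, 0, 0, -1],
)

```text
t: 13.0
ee_pos: [0.5838, -0.1007, 0.2147]
eef_rot: [2.403, 2.022, 0.001]
contact_force: [0.1, 0.9, 0.6]
finger_gap: 0.999
gripper_force: 0.0
```

Call:
play_rows(
  deltas=[0, 0, -0.03, 0, 0, 0, -1, 0, 0, 0, 0, 0, 0, -1, 0, 0, 0, 0, 0, 0, -1],
)

```text
t: 13.38
ee_pos: [0.5832, -0.1008, 0.2422]
eef_rot: [-2.404, -2.022, 0.001]
contact_force: [-0.8, -0.5, -1.3]
finger_gap: 1.001
gripper_force: 0.0
```

```bash
python3 -c "
from h import *
a=env.get_image('scene')[90:260,70:420]
cv2.imwrite('pics/s6.png',cv2.resize(a,None,fx=2.2,fy=2.2,interpolation=2))"
```

```text
(no output)
```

View pics/s6.png

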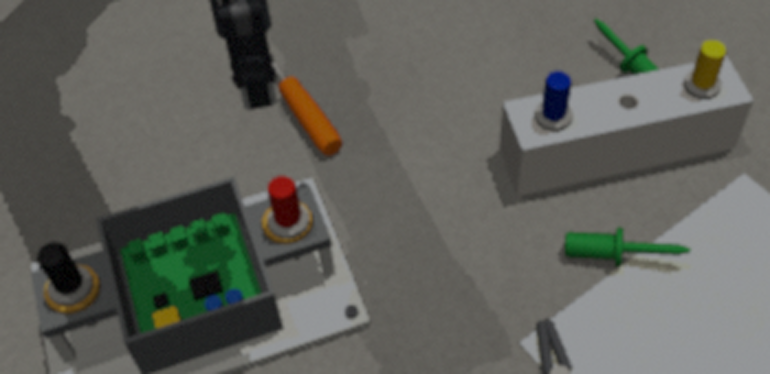

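The red pin stands upright with its collar on the brass (crop (285,210)), the gripper is clear, and blue and yellow are still in the rack.

```bash
python3 -c "
from station import env
print(env.job_done())"
```

```text
the job is handed in; nothing more can be done
None
```

The red pin is through the empty eyelet, upright with its collar on the brass and released. Blue and yellow are still in the rack, and the job was handed in at about 13.4 s, with no verdict returned.

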